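Filter change: park the fresh cartridge, then free a cap of unknown hand

ROBOT

A 6-joint arm with a two-finger parallel gripper is mounted at the origin on a cart in front of the work surface, level with it; the furniture and walls round the work are solid. World frame = base frame: x ahead of the robot, y to its left, z up, the work surface at z = 0. Lengths are in mm, angles in rad, forces in N, time in s.
With the tool pointing down it reaches from about 350 to 875 mm from the base axis. Payload 4.2 kg.
Tool frame: the origin (TCP) lies between the finger pads; the fingertips stand 25 mm ahead of it and the grasp point (between the pads) lies 6 mm ahead of it; z points along the fingers, y is the line along which they close (so a half turn about z gives the same grasp; the last joint's range is limited). The gripper opens to 85 mm and grips with 20 to 120 N. Pads are 22 mm wide; open, the fingers measure 114 mm over their backs; the gripper's body (76 mm by 85 mm) begins 54 mm behind the grasp point. The pads swing forward as they close: fully open they stand 13 mm farther back than shut.
Start: joints at [-0.874, 0.385, 0.008, 0, -1.194, -0.259], TCP at [264.979, -566.026, 220.812] pointing down, gripper open.
Joint ranges: [-3.14, 3.14], [-1.21, 2.06], [-1.07, 1.41], [-3.16, 2.05], [-2.99, -0.16], [-3.1, 3.1]. Speed limits (rad/s): [2.79, 2.79, 3.14, 3.14, 3.14, 3.14].

INTERFACE

Orientations are given as a unit quaternion [x, y, z, w].
In Python, from bench import arm gives the robot as it stands.
- The arm moves only by the shell command python3 -m pendant 'ROWS'. ROWS is JSON, a list of rows, each a list of 7 numbers: the shift along the tool's x, y, z in m, then the turn, a rotation vector about the tool's x, y, z in degrees, then the finger opening in m, from 0 to 0.0854. In form: [[x, y, z, wx, wy, wz, fingers], ...]. A call has 1 to 12 rows; each row shifts and turns the commanded pose from where the row before left it, along the tool's axes as they then stand; what a row does not reach is not made up. A row lasts 1/10 s, in which the tool goes at most 50 mm and 8.59 degrees, less where a joint would pass 70% of its speed; a pose out of reach is approached as far as the arm can. A call is refused whole if a number of a shift passes 0.05 or a number of a turn 8.59, either way. A call with a gripper value outside its range is refused whole. The fingers move at their own pace and stop on an object; the grip force is fixed at half the most. Time passes only in rows, so rows that do not move let the fingers close. It gives the time, the measured TCP pose, the force, the opening and the grip force at its end, in the units of the state.
- arm.read_state(): the state, without advancing time (a new reading comes with each control period).
- arm.get_image(name): name is "scene" or "top"; returns a dict with "image" (480x640x3 uint8, red, green, blue), "fx", "fy", "cx", "cy" (pixels), "k1" (the pictures are not rectified: a ray, as slopes to the right and down, at radius r is drawn at 1 + k1 r^2 times it, then the intrinsics apply), "xyz" and "rotation" of the camera in the world. Camera axes: x right, y down, z forward; pixel columns grow to the right and rows downward; lengths in mm; the calibration is good to about 2 mm. A picture is of the moment at which its call begins. There is no depth.
- arm.job_done(): hands the job in; it is judged then, once.
The state is a dict: "clock": time; "joints": joint angles; "joint_vel": joint speeds; "joint_efforts": joint torques, N m; "position": TCP position; "ee_rot": TCP orientation; "contact_force": force on the tool from outside, world axes, zero at the start; "wrist_torque": the same for the moment, N m; "gripper_width": finger opening in mm; "grasp_force": force on a finger pad.
Only numpy, scipy, OpenCV 4.12 (cv2) and the standard library are available. Lean on these libraries where they do the work, as an engineer would, in place of code of your own. Each camera call takes 0.05 s, during which the arm holds its last target. There are 200 camera calls.

TASK

Get the countertop water filter ready for a filter change: stand the fresh cartridge upright, fully down, in the parking nest whose pocket matches its square foot and let go of it; then find out which way the blue cap on the filter housing unscrews (it may be a normal or a reversed one, nothing shows which), turn it loose and lift it off. Finish while holding the cap level in the gripper, clear of the housing and straight above it by a good 8 cm; do not put it down or let go, and leave the other things where they are.

Things in the scene. Friction and masses are not known exactly. Their poses are not given: they have to be found in the camera images.
- cartridge: fresh filter cartridge, loose, 0.14 kg, 96 mm tall, standing on the worktop: grey square foot 46 x 46 mm, 14 mm high; above it a white round body of 40 mm diameter up to z 90 mm with a blue band, then a small nipple. Origin: centre of the foot's underside; x and y run along the sides of the foot, z up.
- nest_square: grey parking nest, fixed, 76 x 76 mm, 16 mm high, with a square pocket 50 x 50 mm, 12 mm deep (2 mm chamfer), sides along its x and y. Origin: centre of its underside, so the pocket floor is at z 4 mm. This pocket fits the square foot. The two nests may stand in either order.
- nest_round: grey parking nest, fixed, 76 x 76 mm, 16 mm high, with a round pocket of 50 mm diameter; the square foot does not go into it. Origin: centre of its underside.
- housing: white water-filter housing with a blue band, fixed to the worktop, 82 mm diameter (104 mm foot), rim at z 100 mm; two hose stubs reach 58 mm to its sides at z 34 mm. Origin: centre of its underside. Inside the neck is a bayonet lock with a stop that the cap hides.
- cap: blue ribbed cap on the housing, loose, 0.12 kg: disc 84 mm diameter, 12 mm high, with a round knob on top; below it a plug 22 mm deep with three lugs. Origin: centre of the disc's underside, on the rim (100 mm above the housing's origin) while closed; z up. At the start it is locked and cannot be lifted, its x axis along the housing's x within 0.04 rad.
- cap_knob (a point): middle of the gripping height of the cap's ribbed knob, 33 mm above the cap's origin, axes as the cap's. The knob is round, 38 mm diameter, its top 6 mm above this point, the disc's face 21 mm below it; a white line on its top and on the disc points along the cap's x. A gripper that is twisted too hard slips round it.
- lock (a point): centre of the housing's rim, axes as the housing's: the hidden lock. The cap frees only one way, counterclockwise or clockwise, varying from run to run. The wrong way it meets a hard stop after 0.15 to 0.35 rad; the right way it turns freely, lifts straight out between 0.95 and 1.1 rad (best 1.03) from its start and stops at about 1.17. Turning takes no force; the cap does not rise by itself.
- mug: white print mug with a black handle; bystander, loose, leave it alone. Origin: centre of its underside
- pod_red: white coffee pod with a red lid; bystander, loose, leave it alone. Origin: centre of its underside
- pod_brown: brown coffee pod with a gold lid; bystander, loose, leave it alone. Origin: centre of its underside
- apple: green apple; bystander, loose, leave it alone. Origin: centre of its underside
- spice: spice jar with a red cap; bystander, loose, leave it alone. Origin: centre of its underside
- teaspoon: steel teaspoon, 139 mm long, lying flat; bystander, loose, leave it alone. Origin: centre of its underside

How it is judged:
By the outcome, as a careful person would: the job done as asked, in the order asked, and still so for the second after the job is handed in, while the arm keeps its last pose, push and grip.
It also fails if it takes over 51 s, if anything falls off the work surface, if the arm or the gripper's body presses on something with over 40 N, if the wrist force passes 120 N, or if a joint passes its speed limit or range.

## Working session

There is one attempt and no reset: what is moved stays moved. The work goes in short steps, Python scripts to look and compute and a shell command to move; the robot and the scene stay as the last step left them, time stands still between calls to the robot, and variables do not carry over. Pictures are saved under pics/ and viewed, at most 10 in all, crops included, and the job is handed in when it is done.

```bash
ls; mkdir -p pics; python3 - <<'E'
from bench import arm
import cv2
s=arm.read_state();print(s)
for n in("scene","top"):
    d=arm.get_image(n);cv2.imwrite(f"pics/{n}0.png",d["image"][:,:,::-1]);d.pop("image");print(n,d)
E
```

```text
pics
{'clock': 0.0, 'joints': array([-8.74453097e-01,  3.85573545e-01,  6.60911150e-03, -5.01142689e-04,
       -1.19403860e+00, -2.58577420e-01]), 'joint_vel': array([ 4.19077966e-04,  5.20116911e-04,  3.15420813e-04, -1.39335500e-03,
       -3.83895595e-06, -3.25600021e-04]), 'joint_efforts': array([ 7.45134439e-04, -3.92290950e+01,  1.88407838e+01,  4.18637350e+00,
       -4.63003802e-03,  1.39688911e-06]), 'position': array([ 264.68234567, -565.49642474,  219.70452459]), 'ee_rot': array([-2.17048940e-01,  9.76160072e-01,  1.08697996e-03, -3.00168911e-04]), 'contact_force': array([-0.21172602,  0.9135568 ,  0.47560975]), 'wrist_torque': array([ 0.00487582, -0.06400296, -0.02937729]), 'grasp_force': 0.0, 'gripper_width': 85.57360839337667}
scene {'fx': 525.9433035845054, 'fy': 525.9433035845054, 'cx': 318.22919363825497, 'cy': 235.2812293430199, 'k1': -0.006548110614822336, 'xyz': array([   52.95773105, -1028.63343881,  1146.68113356]), 'rotation': array([ 0.8928402 , -0.23509851,  0.08820721, -0.37387774])}
top {'fx': 621.9482294502811, 'fy': 621.9482294502811, 'cx': 328.39645142725806, 'cy': 238.0923459696136, 'k1': -0.007948973623707905, 'xyz': array([ 342.01699471,  -90.91298755, 1548.25780683]), 'rotation': array([-0.70325067,  0.70823395, -0.05144739,  0.03458819])}
```

View pics/scene0.png

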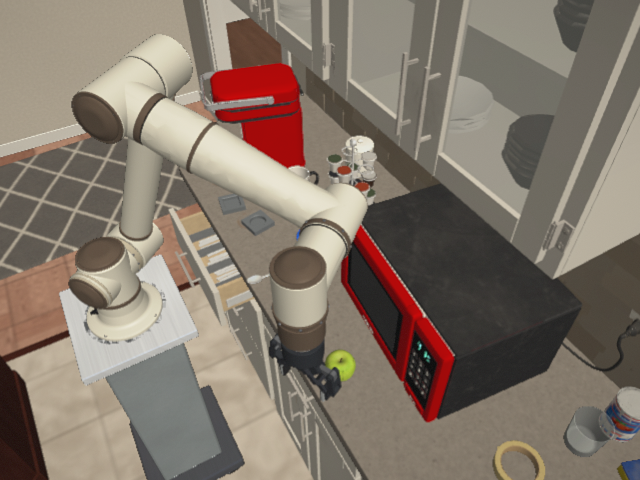

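View pics/top0.png

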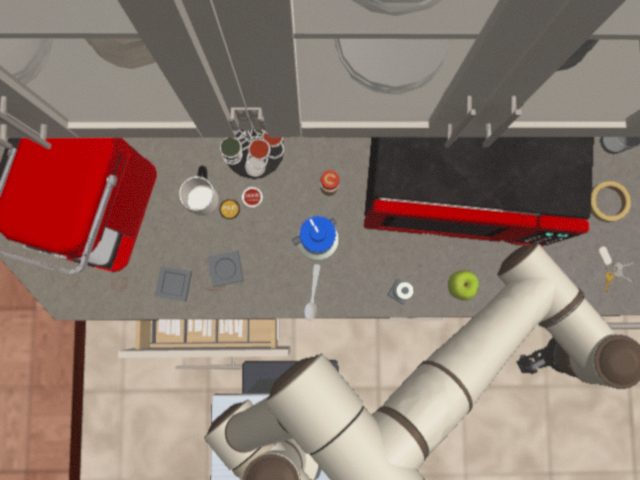

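```bash
cat > h.py <<'E'
import numpy as np, cv2
from bench import arm
from scipy.spatial.transform import Rotation as R
def K(d): return np.array([[d["fx"],0,d["cx"]],[0,d["fy"],d["cy"]],[0,0,1]]), np.array([d["k1"],0,0,0,0.])
def grab(n,f=None):
    d=arm.get_image(n)
    if f: cv2.imwrite(f,d["image"][:,:,::-1])
    return d
def ray(d,uv):
    k,D=K(d); p=cv2.undistortPoints(np.array([[uv]],float),k,D)[0,0]
    return R.from_quat(d["rotation"]).apply([p[0],p[1],1])
def at(d,uv,z):
    r=ray(d,uv); return d["xyz"]+r*(z-d["xyz"][2])/r[2]
def proj(d,P):
    k,D=K(d); M=R.from_quat(d["rotation"]).inv()
    return cv2.projectPoints(np.atleast_2d(np.array(P,float)),M.as_rotvec(),M.apply(-d["xyz"]),k,D)[0][:,0]
def tri(d1,u1,d2,u2):
    a,b=ray(d1,u1),ray(d2,u2); s=np.linalg.lstsq(np.c_[a,-b],d2["xyz"]-d1["xyz"],rcond=None)[0]
    p,q=d1["xyz"]+a*s[0],d2["xyz"]+b*s[1]; return (p+q)/2,np.linalg.norm(p-q)
def crop(d,f,x0,x1,y0,y1,s): cv2.imwrite(f,cv2.resize(d["image"][y0:y1,x0:x1,::-1],None,fx=s,fy=s,interpolation=cv2.INTER_CUBIC))
E
python3 - <<'E'
from h import *
d=grab("top")
A=d["image"][240:320,140:260];B=d["image"][200:320,290:430]
a=cv2.resize(A,None,fx=5,fy=5,interpolation=2)[:300*2,:];b=cv2.resize(B,None,fx=5,fy=5,interpolation=2)
cv2.imwrite("pics/nests.png",a[:,:,::-1]);cv2.imwrite("pics/cc.png",b[:,:,::-1])
E
```

```text
(no output)
```

View pics/nests.png

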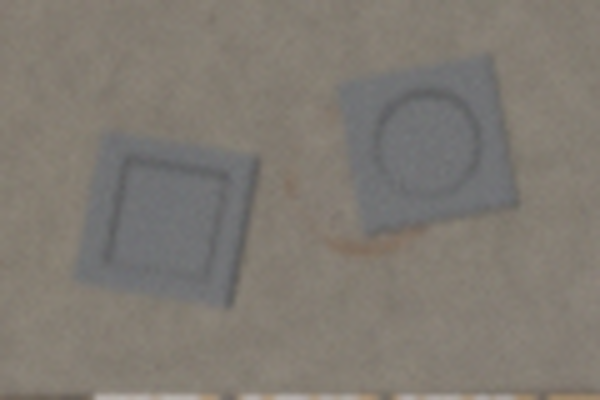

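View pics/cc.png

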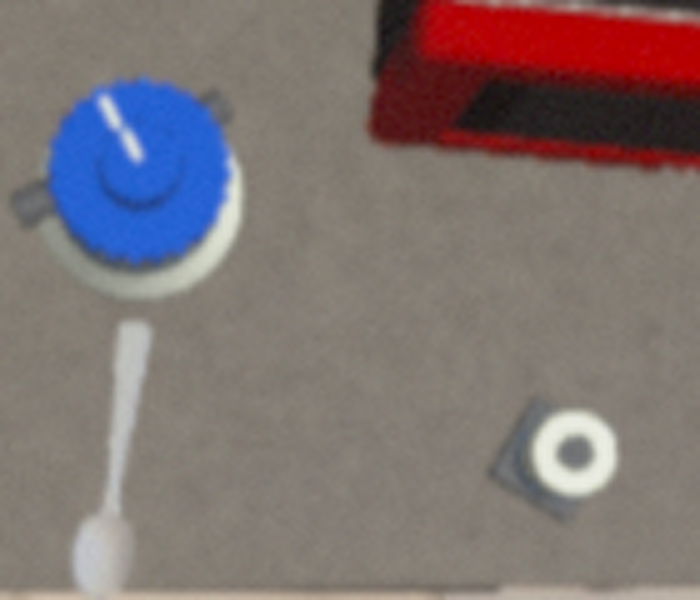

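```bash
python3 - <<'E'
from h import *
d=grab("top")
N=lambda x,y:((x+.5)/5-.5+140,(y+.5)/5-.5+240)
C=lambda x,y:((x+.5)/5-.5+290,(y+.5)/5-.5+200)
n=np.array([at(d,N(*p),16) for p in((106,133),(258,156),(230,305),(77,280))]);print(n.round(1),n.mean(0).round(1))
q=np.array([at(d,N(*p),16) for p in((124,155),(231,177),(210,281),(104,263))]);print('pocket',q.mean(0).round(1))
for v in(n,q): print([np.degrees(np.arctan2(*(v[(i+1)%4]-v[i])[[1,0]])).round(1) for i in range(4)],[np.linalg.norm(v[(i+1)%4]-v[i]).round(1) for i in range(4)])
print('cart top',at(d,C(574,453),90).round(1))
f=np.array([at(d,C(*p),z) for p,z in(((538,400),14),((490,470),14),((565,521),7))]);print(f.round(1))
for a,b in((0,1),(1,2)): print(np.degrees(np.arctan2(*(f[b]-f[a])[[1,0]])).round(1),np.linalg.norm(f[b]-f[a]))
# cap disc blue segmentation
im=d["image"].astype(int);m=((im[:,:,2]>im[:,:,0]+60)).astype(np.uint8);m[:,:290]=0;m[:,345:]=0;m[:200]=0;m[262:]=0
c=max(cv2.findContours(m,0,1)[0],key=cv2.contourArea);e=cv2.minEnclosingCircle(c);print('cap',e,cv2.fitEllipse(c),at(d,e[0],112).round(1),at(d,cv2.fitEllipse(c)[0],112).round(1))
l=[at(d,C(*p),z) for p,z in(((102,95),112),((117,122),112),((124,131),139),((140,160),139))];print(np.array(l).round(1))
for i in(0,2): print(np.degrees(np.arctan2(*(l[i]-l[i+1])[[1,0]])))
for nme,p in(('spoon',(135,322)),('spoonend',(100,590)),('micro',(372,140))):print(nme,at(d,C(*p),0).round(1))
print('pod',at(d,(252,197),20),at(d,(229,209),20),'spice',at(d,(330,181),70))
w=np.where(m);
E
```

```text
[[462.2 283.8  16. ]
 [450.4 209.3  16. ]
 [377.7 221.6  16. ]
 [390.4 296.2  16. ]] [420.2 252.7  16. ]
pocket [419.9 253.   16. ]
[np.float64(-99.0), np.float64(170.4), np.float64(80.3), np.float64(-9.8)] [np.float64(75.5), np.float64(73.8), np.float64(75.7), np.float64(72.9)]
[np.float64(-102.0), np.float64(169.7), np.float64(80.0), np.float64(-9.2)] [np.float64(53.7), np.float64(51.6), np.float64(52.5), np.float64(53.4)]
cart top [ 396.2 -303.8   90. ]
[[ 425.3 -297.7   14. ]
 [ 391.  -273.2   14. ]
 [ 365.8 -310.7    7. ]]
144.5 42.151593532282234
-123.9 45.73838501984556
cap ((317.4262390136719, 233.6681365966797), 18.67706298828125) ((317.38836669921875, 233.668212890625), (35.460487365722656, 35.98809814453125), 16.55718994140625) [ 528.2 -100.5  112. ] [ 528.2 -100.4  112. ]
[[ 563.7  -83.4  112. ]
 [ 551.   -90.3  112. ]
 [ 542.9  -93.5  139. ]
 [ 529.4 -100.8  139. ]]
28.491072282363398
28.320656480405717
spoon [466.4 -98.7   0. ]
spoonend [333.9 -80.6   0. ]
micro [ 557.5 -218.6    0. ]
pod [633.04660985  61.14727801  20.        ] [603.03575895 117.89396257  20.        ] spice [ 662.12722991 -132.07022953   70.        ]
```

```bash
python3 -m pendant '[[-0.03,0.0395,-0.004,0,0,0,0.085],[-0.03,0.0395,-0.004,0,0,0,0.085],[-0.03,0.0395,-0.004,0,0,0,0.085],[-0.03,0.0395,-0.004,0,0,0,0.085],[-0.03,0.0395,-0.004,0,0,0,0.085],[-0.03,0.0395,-0.004,0,0,0,0.085],[-0.03,0.0395,-0.004,0,0,0,0.085],[-0.03,0.0395,-0.004,0,0,0,0.085],[-0.03,0.0395,-0.004,0,0,0,0.085],[-0.03,0.0395,-0.004,0,0,0,0.085],[-0.03,0.0395,-0.004,0,0,0,0.085],[-0.03,0.0395,-0.004,0,0,0,0.085]]'
python3 - <<'E'
from h import *
d=grab("scene","pics/scene1.png")
print(proj(d,[[396,-304,90],[396,-304,14],[528,-100,112],[528,-100,139],[420,253,16]]).round(1))
a=cv2.imread("pics/scene1.png");b=cv2.imread("pics/scene0.png")
A=a[220:400,220:380];B=b[180:250,205:290]
cv2.imwrite("pics/s1.png",np.hstack([cv2.resize(A,(480,540),interpolation=2),np.vstack([cv2.resize(B,(320,264),interpolation=2),np.zeros((276,320,3),np.uint8)])]))
E
```

```text
clock: 1.4
position: [389.8, 17.9, 269.3]
ee_rot: [-0.217, 0.976, 0.0, 0.001]
contact_force: [2.1, -0.4, -0.2]
gripper_width: 84.8
grasp_force: 0.0
[[305.1 309.8]
 [306.1 327.6]
 [312.1 235. ]
 [311.9 228.1]
 [232.4 201.8]]
```

View pics/s1.png

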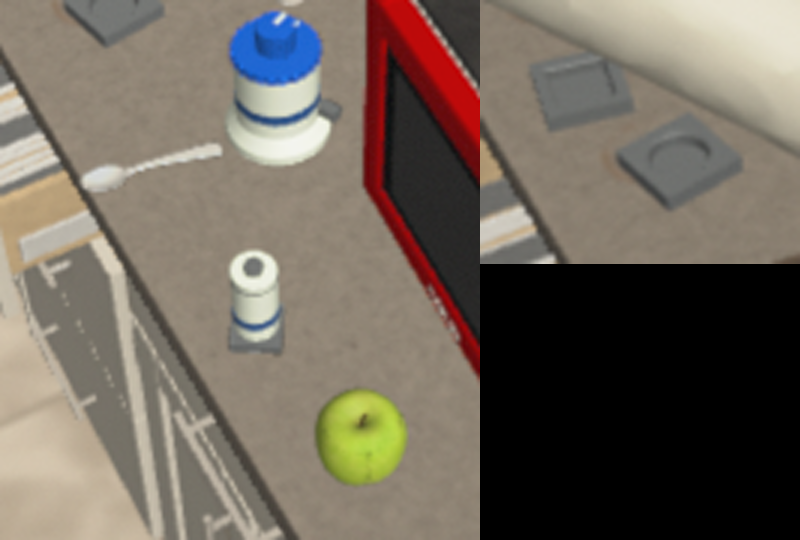

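The crop shows the cartridge top at (304.7,310), the knob top at (312,228) and the square-nest rim centre at (231.6,202) in scene pixels. All three agree with the positions from the top view to about 1 px.

```bash
python3 -m pendant '[[0.0164,-0.0368,0.015,0,0,0,0.085],[0.0164,-0.0368,0.015,0,0,0,0.085],[0.0164,-0.0368,0.015,0,0,0,0.085],[0.0164,-0.0368,0.015,0,0,0,0.085],[0.0164,-0.0368,0.015,0,0,0,0.085],[0.0164,-0.0368,0.015,0,0,0,0.085],[0.0164,-0.0368,0.015,0,0,0,0.085],[0.0164,-0.0368,0.015,0,0,0,0.085],[0,0,0,0,0,0,0.085]]'
cat >> h.py <<'E'
def togo(x,y,z):
    "tool-frame shift (m) from the mean measured TCP to a world TCP"
    s=arm.read_state(); r=R.from_quat(s["ee_rot"]); e=r.as_matrix()
    print("pos",s["position"].round(1),"xyaw",np.degrees(np.arctan2(e[1,0],e[0,0])).round(1),"tilt",np.degrees(np.arccos(-e[2,2])).round(2),"j6",s["joints"][5].round(2),"shift",(r.inv().apply(np.array([x,y,z])-s["position"])/1000).round(4))
E
python3 - <<'E'
from h import *
t,s=grab("top"),grab("scene")
print(tri(t,(404.4,290.2),s,(304.7,310)),tri(t,proj(t,[528,-100,139])[0],s,(312,228)),tri(t,proj(t,[420,252.8,16])[0],s,(231.6,202)))
togo(396,-304,68)
E
```

```text
clock: 2.35
position: [394.6, -309.4, 146.1]
ee_rot: [-0.214, 0.977, 0.001, -0.002]
contact_force: [-0.8, 1.2, -0.5]
gripper_width: 85.2
grasp_force: 0.0
(array([ 395.71198039, -303.75331491,   89.13414998]), np.float64(1.102590700041479)) (array([ 528.16453277, -100.06541242,  139.14737699]), np.float64(0.3880902896729567)) (array([418.76124258, 253.28527352,  15.53775038]), np.float64(2.637067484654256))
pos [ 395.3 -307.   148. ] xyaw -155.0 tilt 0.12 j6 -0.8 shift [-0.002   0.0023  0.08  ]
```

```bash
python3 -m pendant '[[-0.001,0.0015,0.02,0,0,0,0.085],[0,0,0.03,0,0,0,0.085],[0,0,0.02,0,0,0,0.085],[0,0,0.01,0,0,0,0.085],[0,0,0,0,0,0,0.02],[0,0,0,0,0,0,0.02],[0,0,0,0,0,0,0.02],[0,0,0,0,0,0,0.02],[0,0,0,0,0,0,0.02],[0,0,0,0,0,0,0.02]]'
python3 - <<'E'
from h import *
for i in range(3): togo(396,-304,150)
E
```

```text
clock: 3.45
position: [397.3, -304.8, 70.6]
ee_rot: [-0.217, 0.976, -0.001, 0.001]
contact_force: [-0.9, 2.0, 6.2]
gripper_width: 37.0
grasp_force: 59.4
pos [ 397.3 -304.8   70.6] xyaw -154.9 tilt 0.17 j6 -0.8 shift [ 0.0007  0.0011 -0.0794]
pos [ 397.3 -304.8   70.6] xyaw -154.9 tilt 0.17 j6 -0.8 shift [ 0.0007  0.0011 -0.0794]
pos [ 397.3 -304.8   70.6] xyaw -154.9 tilt 0.17 j6 -0.8 shift [ 0.0007  0.0011 -0.0794]
```

```bash
python3 -m pendant '[[0,0,-0.03,0,0,0,0.02],[0,0,-0.04,0,0,-6.3,0.02],[0,0,-0.05,0,0,-6.3,0.02],[0,0,-0.04,0,0,-6.3,0.02],[0,0,0,0,0,-6.2,0.02],[0,0,0,0,0,0,0.02]]'
python3 - <<'E'
from h import *
togo(420,253,170)
E
```

```text
clock: 4.05
position: [396.6, -304.5, 230.7]
ee_rot: [-0.424, 0.906, -0.001, 0.002]
contact_force: [0.0, -0.5, -2.2]
gripper_width: 37.4
grasp_force: 60.5
pos [ 396.6 -304.5  230.7] xyaw -129.8 tilt 0.23 j6 -0.37 shift [-0.4429  0.3395  0.0603]
```

```bash
python3 -m pendant '[[-0.0369,0.0283,0,0,0,0,0.02],[-0.0369,0.0283,0,0,0,0,0.02],[-0.0369,0.0283,0,0,0,0,0.02],[-0.0369,0.0283,0,0,0,0,0.02],[-0.0369,0.0283,0,0,0,0,0.02],[-0.0369,0.0283,0,0,0,0,0.02],[-0.0369,0.0283,0,0,0,0,0.02],[-0.0369,0.0283,0,0,0,0,0.02],[-0.0369,0.0283,0,0,0,0,0.02],[-0.0369,0.0283,0.01,0,0,0,0.02],[-0.0369,0.0283,0.02,0,0,0,0.02],[-0.0369,0.0283,0.03,0,0,0,0.02]]'
python3 -m pendant '[[0,0,0.03,0,0,0,0.02],[0,0,0.02,0,0,0,0.02],[0,0,0,0,0,0,0.02],[0,0,0,0,0,0,0.02]]'
python3 - <<'E'
from h import *
t,s=grab("top"),grab("scene")
for i in range(4): togo(420,253,86); arm.get_image("top")
a=cv2.resize(t["image"][230:330,130:240],(440,400),interpolation=2);b=cv2.resize(s["image"][150:250,190:280],(360,400),interpolation=2)
cv2.imwrite("pics/n2.png",np.hstack([a,b])[:,:,::-1])
E
```

```text
clock: 5.25
position: [418.6, 250.2, 171.6]
ee_rot: [-0.423, 0.906, 0.0, 0.001]
contact_force: [1.3, -0.4, -1.3]
gripper_width: 37.2
grasp_force: 60.5
clock: 5.65
position: [418.7, 247.6, 121.7]
ee_rot: [-0.424, 0.906, -0.0, -0.001]
contact_force: [0.1, 0.1, -1.5]
gripper_width: 37.2
grasp_force: 60.5
pos [419.5 248.2 123.1] xyaw -129.9 tilt 0.13 j6 -1.56 shift [-0.0039  0.0027  0.0371]
pos [419.5 248.3 123.3] xyaw -129.9 tilt 0.16 j6 -1.56 shift [-0.0038  0.0026  0.0373]
pos [419.5 248.3 123.3] xyaw -129.9 tilt 0.16 j6 -1.56 shift [-0.0039  0.0026  0.0373]
pos [419.4 248.2 123.2] xyaw -129.9 tilt 0.15 j6 -1.56 shift [-0.004   0.0026  0.0372]
```

View pics/n2.png

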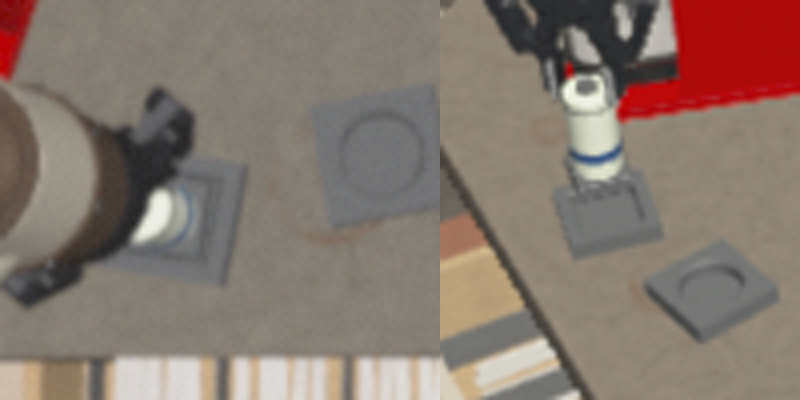

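```bash
python3 -m pendant '[[-0.002,0.0013,0.01,0,0,0,0.02],[-0.0019,0.0013,0.01,0,0,0,0.02],[0,0,0.013,0,0,0,0.02],[0,0,0,0,0,0,0.02],[0,0,0,0,0,0,0.02]]'
python3 - <<'E'
from h import *
s=grab("scene");t=grab("top")
for i in range(2): togo(420,253,73); arm.get_image("top")
b=cv2.resize(s["image"][170:230,200:265],(780,600)[::1] if 0 else (650,600),interpolation=2)
cv2.imwrite("pics/n3.png",b[:,:,::-1])
# predicted foot corners in crop px for yaw -34.7+25.1
z=arm.read_state()["position"][2]-69
for yaw in(-9.6,):
  for zz in(z,z+14):
    c=[[420+23*2**.5*np.cos(np.radians(yaw+a)),253+23*2**.5*np.sin(np.radians(yaw+a)),zz] for a in(45,135,225,315)]
    print(zz,((proj(s,c)-[200,170])*10).round(0).tolist())
c=[[420+38*2**.5*np.cos(np.radians(-9.6+a)),253+38*2**.5*np.sin(np.radians(-9.6+a)),16] for a in(45,135,225,315)]
print('nest',((proj(s,c)-[200,170])*10).round(0).tolist())
E
```

```text
clock: 6.45
position: [419.1, 252.4, 88.3]
ee_rot: [-0.424, 0.906, -0.0, -0.001]
contact_force: [1.0, -0.4, 0.1]
gripper_width: 36.7
grasp_force: 60.6
pos [419.3 252.7  89. ] xyaw -129.8 tilt 0.01 j6 -1.57 shift [-0.0007 -0.0003  0.016 ]
pos [419.4 252.7  89.2] xyaw -129.8 tilt 0.02 j6 -1.57 shift [-0.0006 -0.0003  0.0162]
20.224026326626387 [[375.0, 249.0], [238.0, 281.0], [268.0, 368.0], [407.0, 335.0]]
34.22402632662639 [[369.0, 216.0], [232.0, 249.0], [262.0, 336.0], [402.0, 302.0]]
nest [[410.0, 221.0], [186.0, 273.0], [234.0, 418.0], [465.0, 363.0]]
```

View pics/n3.png

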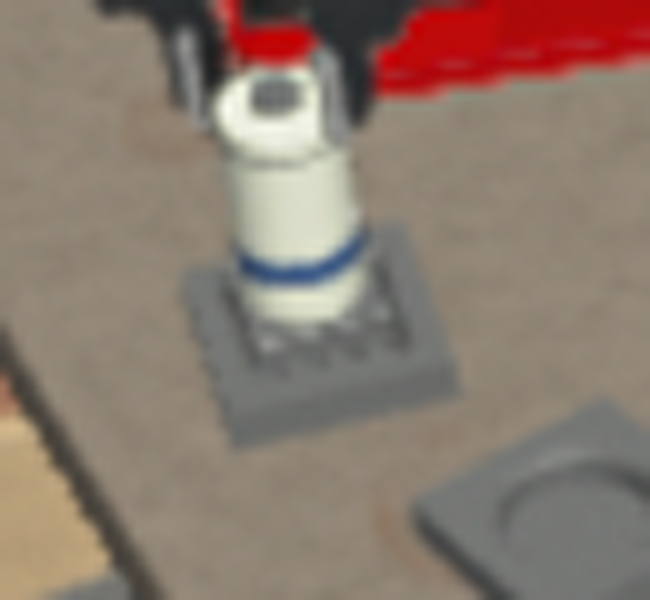

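The picture shows the foot over the pocket with its front edge (about (260,360) to (405,345)) parallel to the nest's edge. It is centred as predicted, so I lower it.

```bash
python3 -m pendant '[[-0.0004,0,0.004,0,0,0,0.02],[0,0,0.004,0,0,0,0.02],[0,0,0.003,0,0,0,0.02],[0,0,0,0,0,0,0.02]]';python3 -m pendant '[[0,0,0.002,0,0,0,0.02],[0,0,0.001,0,0,0,0.02],[0,0,0,0,0,0,0.02]]'
```

```text
clock: 7.05
position: [419.5, 252.7, 77.6]
ee_rot: [-0.424, 0.906, -0.0, -0.0]
contact_force: [1.0, 0.7, -0.8]
gripper_width: 37.0
grasp_force: 60.7
clock: 7.35
position: [419.6, 252.9, 74.8]
ee_rot: [-0.424, 0.906, -0.0, -0.0]
contact_force: [1.4, -0.0, 0.1]
gripper_width: 36.9
grasp_force: 60.7
```

```bash
python3 -m pendant '[[0,0,0.001,0,0,0,0.02],[0,0,0.001,0,0,0,0.02],[0,0,0,0,0,0,0.02],[0,0,0,0,0,0,0.02]]'
```

```text
clock: 7.75
position: [420.6, 254.2, 74.5]
ee_rot: [-0.425, 0.905, 0.001, 0.002]
contact_force: [-1.3, 0.7, 8.0]
gripper_width: 37.1
grasp_force: 61.6
```

```bash
python3 -m pendant '[[0,0,0,0,0,0,0.085],[0,0,0,0,0,0,0.085],[0,0,0,0,0,0,0.085],[0,0,0,0,0,0,0.085],[0,0,0,0,0,0,0.085],[0,0,-0.02,0,0,0,0.085],[0,0,-0.04,0,0,0,0.085],[0,0,-0.05,0,0,0,0.085],[0,0,-0.05,0,0,0,0.085]]'
python3 - <<'E'
from h import *
togo(528.2,-100.2,185)
E
```

```text
clock: 8.65
position: [419.1, 252.4, 234.4]
ee_rot: [-0.424, 0.906, -0.0, -0.001]
contact_force: [1.1, -0.1, -0.2]
gripper_width: 85.1
grasp_force: 0.0
pos [419.1 252.4 234.4] xyaw -129.8 tilt 0.08 j6 -1.57 shift [ 0.2009 -0.3095  0.0497]
```

```bash
python3 -m pendant '[[0.0251,-0.0387,0,0,0,0,0.085],[0.0251,-0.0387,0,0,0,0,0.085],[0.0251,-0.0387,0,0,0,0,0.085],[0.0251,-0.0387,0,0,0,0,0.085],[0.0251,-0.0387,0,0,0,0,0.085],[0.0251,-0.0387,0,0,0,0,0.085],[0.0251,-0.0387,0.02,0,0,0,0.085],[0.0251,-0.0387,0.03,0,0,0,0.085],[0,0,0,0,0,0,0.085],[0,0,0,0,0,0,0.085]]'
python3 - <<'E'
from h import *
t,s=grab("top"),grab("scene")
for i in range(2): togo(528.2,-100.2,128.5); arm.get_image("top")
a=cv2.resize(t["image"][250:320,140:210],(400,400),interpolation=2);b=cv2.resize(s["image"][170:230,205:265],(400,400),interpolation=2)
cv2.imwrite("pics/n4.png",np.hstack([a,b])[:,:,::-1])
print((proj(t,[420,253,94])-[140,250])*400/70,(proj(s,[420,253,94])-[205,170])*400/60)
E
```

```text
clock: 9.65
position: [527.0, -96.3, 184.8]
ee_rot: [-0.423, 0.906, 0.0, -0.001]
contact_force: [-0.2, 0.2, -0.2]
gripper_width: 84.9
grasp_force: 0.0
pos [527.8 -94.8 186.5] xyaw -129.8 tilt 0.07 j6 -0.82 shift [ 0.004  -0.0037  0.058 ]
pos [527.9 -94.4 186.9] xyaw -129.7 tilt 0.11 j6 -0.82 shift [ 0.0044 -0.0039  0.0584]
[[145.7843794  180.94840418]] [[160.60844312  88.05062441]]
```

View pics/n4.png

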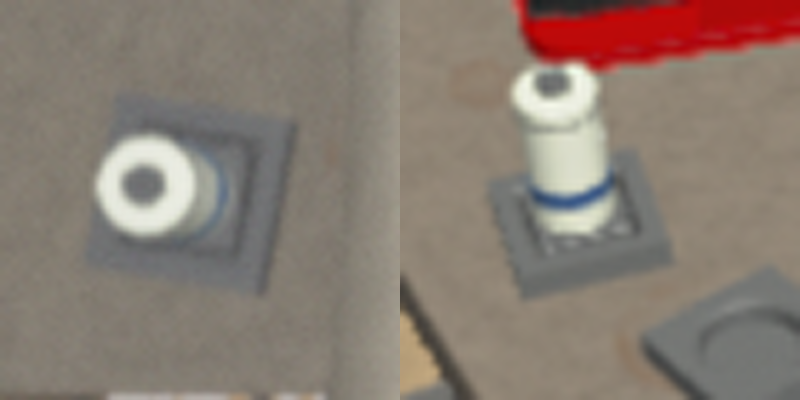

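The top view puts the cartridge top at (146,185) against a predicted (146,181). The scene view shows it upright with the foot sunk in the pocket, so it is seated. Next is the cap.

```bash
python3 -m pendant '[[0.0042,-0.0038,0.005,0,0,0,0.085],[0,0,0.015,0,0,0,0.085],[0,0,0.015,0,0,0,0.085],[0,0,0.01,0,0,0,0.085],[0,0,0,0,0,0,0.085],[0,0,0,0,0,0,0.085]]'
python3 - <<'E'
from h import *
for i in range(3): togo(528.2,-100.2,141); arm.get_image("top")
E
```

```text
clock: 10.45
position: [528.1, -100.8, 141.2]
ee_rot: [-0.424, 0.905, -0.0, 0.0]
contact_force: [-0.4, 0.4, -0.5]
gripper_width: 84.8
grasp_force: 0.0
pos [ 528.1 -100.8  141.2] xyaw -129.8 tilt 0.04 j6 -0.81 shift [-0.0006  0.0003  0.0002]
pos [ 528.3 -100.9  141.5] xyaw -129.8 tilt 0.08 j6 -0.81 shift [-0.0004  0.0005  0.0005]
pos [ 528.3 -100.9  141.6] xyaw -129.8 tilt 0.1 j6 -0.81 shift [-0.0004  0.0006  0.0006]
```

```bash
python3 -m pendant '[[-0.0003,0.0004,0,0,0,0,0.02],[0,0,0,0,0,0,0.02],[0,0,0,0,0,0,0.02],[0,0,0,0,0,0,0.02],[0,0,0,0,0,0,0.02],[0,0,0,0,0,0,0.02],[0,0,0,0,0,0,0.02]]'
python3 - <<'E'
from h import *
s=arm.read_state();print(s["wrist_torque"],s["contact_force"]);togo(528,-100,141)
E
```

```text
clock: 11.3
position: [527.6, -100.5, 140.8]
ee_rot: [-0.424, 0.906, -0.0, 0.0]
contact_force: [-0.7, 0.0, 0.3]
gripper_width: 19.9
grasp_force: 0.0
[0.06061878 0.07894981 0.00113701] [-0.67848081  0.03807976  0.25514599]
pos [ 527.6 -100.5  140.8] xyaw -129.8 tilt 0.0 j6 -0.81 shift [-0.0006  0.     -0.0002]
```

```bash
python3 - <<'E'
from h import *
t,s=grab("top"),grab("scene")
a=cv2.resize(t["image"][195:275,275:355],(400,400),interpolation=2);b=cv2.resize(s["image"][190:270,270:350],(400,400),interpolation=2)
cv2.imwrite("pics/c1.png",np.hstack([a,b])[:,:,::-1])
print((proj(s,[[528,-100,139],[528,-100,112],[528,-100,116]])-[270,190])*5)
E
```

```text
[[209.34439444 190.29898093]
 [210.64010038 225.0375031 ]
 [210.45026169 219.94795014]]
```

View pics/c1.png

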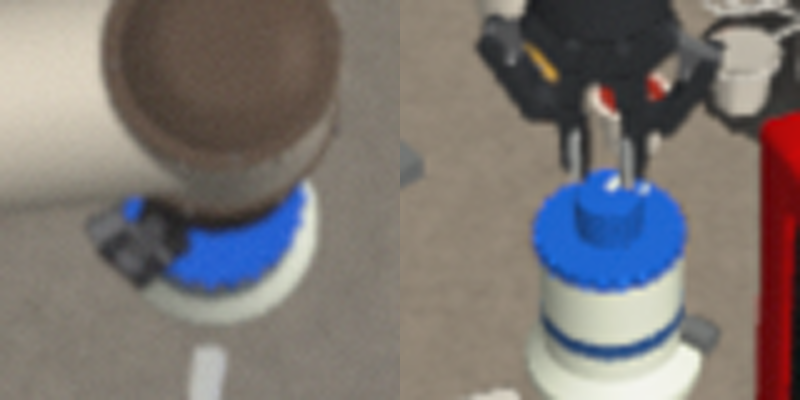

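The scene crop shows the fingertips at (575,170) and (628,185), just above the knob top at (610,185). So the fingers closed over the knob, and the tips really sit near the reported TCP height, not 25 mm below it. I'll reopen, go lower in guarded steps and grip again.

```bash
python3 -m pendant '[[0,0,0,0,0,0,0.065],[0,0,0,0,0,0,0.065],[0,0,0,0,0,0,0.065],[0,0,0,0,0,0,0.065],[0,0,0,0,0,0,0.065],[0,0,0.008,0,0,0,0.065],[0,0,0.007,0,0,0,0.065],[0,0,0,0,0,0,0.065]]';python3 -m pendant '[[0,0,0.004,0,0,0,0.065],[0,0,0.003,0,0,0,0.065],[0,0,0,0,0,0,0.065],[0,0,0,0,0,0,0.065]]'
```

```text
clock: 12.2
position: [526.4, -100.5, 124.1]
ee_rot: [-0.424, 0.906, 0.001, -0.002]
contact_force: [-0.7, -0.9, 0.5]
gripper_width: 65.2
grasp_force: 0.0
clock: 12.6
position: [527.6, -100.5, 118.8]
ee_rot: [-0.424, 0.906, -0.0, -0.0]
contact_force: [0.2, 0.1, 0.2]
gripper_width: 65.4
grasp_force: 0.0
```

```bash
python3 -m pendant '[[0,0,0,0,0,0,0.02],[0,0,0,0,0,0,0.02],[0,0,0,0,0,0,0.02],[0,0,0,0,0,0,0.02],[0,0,0,0,0,0,0.02],[0,0,0,0,0,0,0.02]]'; python3 - <<'E'
from h import *
print(arm.read_state()["wrist_torque"]);togo(528,-100,141)
t,s=grab("top"),grab("scene")
a=cv2.resize(t["image"][195:275,275:355],(400,400),interpolation=2);b=cv2.resize(s["image"][190:270,270:350],(400,400),interpolation=2)
cv2.imwrite("pics/c2.png",np.hstack([a,b])[:,:,::-1])
E
```

```text
clock: 13.2
position: [528.0, -100.5, 119.5]
ee_rot: [-0.424, 0.906, -0.0, 0.0]
contact_force: [-1.1, 1.4, 5.8]
gripper_width: 35.2
grasp_force: 59.7
[0.17555439 0.39869934 0.00665899]
pos [ 528.  -100.5  119.5] xyaw -129.8 tilt 0.06 j6 -0.81 shift [-0.0004  0.0003 -0.0215]
```

```bash
cat > q.py <<'E'
from h import *
s=arm.read_state();print("M",s["wrist_torque"].round(2),"F",s["contact_force"].round(1));togo(528,-100,120)
E
python3 -m pendant '[[0,0,0,0,0,-4,0.02],[0,0,0,0,0,-4,0.02],[0,0,0,0,0,0,0.02]]'; python3 q.py
python3 -m pendant '[[0,0,0,0,0,-3,0.02],[0,0,0,0,0,0,0.02]]'; python3 q.py
```

```text
clock: 13.6
position: [528.4, -100.6, 119.5]
ee_rot: [-0.486, 0.874, -0.001, 0.001]
contact_force: [0.1, -0.2, 5.3]
gripper_width: 34.7
grasp_force: 59.9
M [0.02 0.07 0.12] F [ 0.1 -0.2  5.3]
pos [ 528.4 -100.6  119.5] xyaw -121.8 tilt 0.11 j6 -0.67 shift [-0.0003  0.0006 -0.0005]
clock: 13.8
position: [528.4, -100.6, 119.5]
ee_rot: [-0.509, 0.861, -0.001, 0.001]
contact_force: [-0.4, 0.4, 5.5]
gripper_width: 34.9
grasp_force: 59.9
M [0.09 0.08 0.18] F [-0.4  0.4  5.5]
pos [ 528.4 -100.6  119.5] xyaw -118.8 tilt 0.11 j6 -0.62 shift [-0.0003  0.0006 -0.0005]
```

```bash
for i in 1; do python3 -m pendant '[[0,0,0,0,0,-2,0.02],[0,0,0,0,0,0,0.02]]' >/dev/null; python3 q.py; python3 -m pendant '[[0,0,0,0,0,-2,0.02],[0,0,0,0,0,0,0.02]]'>/dev/null; python3 q.py; python3 -m pendant '[[0,0,0,0,0,-2,0.02],[0,0,0,0,0,0,0.02]]'>/dev/null; python3 q.py; done
```

```text
M [0.07 0.1  0.12] F [-0.7 -0.9  4.4]
pos [ 528.4 -100.6  119.5] xyaw -116.8 tilt 0.11 j6 -0.58 shift [-0.0003  0.0006 -0.0005]
M [-0.42 -0.39 -0.03] F [ 1.2 -1.4  5.3]
pos [ 528.9 -100.8  119.5] xyaw -114.9 tilt 0.18 j6 -0.55 shift [-0.0003  0.0011 -0.0005]
M [-0.46 -0.82 -0.69] F [ 3.2 -0.8  4.5]
pos [ 529.2 -100.7  119.5] xyaw -113.0 tilt 0.22 j6 -0.52 shift [-0.0002  0.0013 -0.0005]
```

Turning counterclockwise met a hard stop at about 16° (torque −0.69 N m), so the cap is reversed. I turn it clockwise, first to about 25° past the start to confirm it's free.

```bash
python3 -m pendant '[[0,0,0,0,0,7,0.02],[0,0,0,0,0,7,0.02],[0,0,0,0,0,7,0.02],[0,0,0,0,0,7,0.02],[0,0,0,0,0,7,0.02],[0,0,0,0,0,7,0.02],[0,0,0,0,0,0,0.02]]' >/dev/null; python3 q.py; python3 -m pendant '[[0,0,0,0,0,7,0.02],[0,0,0,0,0,7,0.02],[0,0,0,0,0,7,0.02],[0,0,0,0,0,7,0.02],[0,0,0,0,0,6,0.02],[0,0,0,0,0,0,0.02]]' ; python3 q.py
```

```text
M [-0.04  0.   -0.19] F [0.1 0.6 7. ]
pos [ 527.9 -100.4  119.5] xyaw -155.0 tilt 0.05 j6 -1.25 shift [-0.0003  0.0003 -0.0005]
clock: 15.7
position: [527.9, -100.4, 119.5]
ee_rot: [0.078, 0.997, -0.0, 0.0]
contact_force: [-0.0, 0.8, 7.9]
gripper_width: 35.0
grasp_force: 60.1
M [-0.01  0.01 -0.12] F [-0.   0.8  7.9]
pos [ 527.9 -100.4  119.5] xyaw 171.1 tilt 0.05 j6 -1.84 shift [-0.      0.0004 -0.0005]
```

```bash
python3 -m pendant '[[0,0,-0.002,0,0,0,0.02],[0,0,-0.003,0,0,0,0.02],[0,0,0,0,0,0,0.02]]'; python3 q.py
```

```text
clock: 16.0
position: [526.7, -100.4, 123.2]
ee_rot: [0.077, 0.997, 0.0, -0.001]
contact_force: [-0.1, -0.4, -1.2]
gripper_width: 35.0
grasp_force: 59.9
M [-0.05  0.03 -0.01] F [-0.1 -0.4 -1.2]
pos [ 526.7 -100.4  123.2] xyaw 171.2 tilt 0.12 j6 -1.84 shift [-0.0012  0.0006  0.0032]
```

```bash
python3 -m pendant '[[0,0,-0.005,0,0,0,0.02],[0,0,-0.01,0,0,0,0.02],[0,0,-0.01,0,0,0,0.02],[0,0,-0.015,0,0,0,0.02],[0,0,-0.02,0,0,0,0.02],[0,0,-0.02,0,0,0,0.02],[0,0,-0.02,0,0,0,0.02],[0,0,-0.01,0,0,0,0.02],[0,0,-0.005,0,0,0,0.02],[0,0,0,0,0,0,0.02],[0,0,0,0,0,0,0.02],[0,0,0,0,0,0,0.02]]'; python3 q.py
python3 - <<'E'
from h import *
s=grab("scene");t=grab("top")
b=cv2.resize(s["image"][150:290,240:380],(500,500),interpolation=2);c=cv2.resize(s["image"][170:230,205:265],(300,300),interpolation=2)
cv2.imwrite("pics/f.png",np.hstack([b,np.vstack([c,np.zeros((200,300,3),np.uint8)])])[:,:,::-1])
E
```

```text
clock: 17.2
position: [527.0, -100.5, 237.7]
ee_rot: [0.077, 0.997, -0.0, -0.001]
contact_force: [0.5, 0.4, -1.3]
gripper_width: 35.1
grasp_force: 59.9
M [ 0.03 -0.01  0.02] F [ 0.5  0.4 -1.3]
pos [ 527.  -100.5  237.7] xyaw 171.2 tilt 0.13 j6 -1.84 shift [-0.0012  0.0006  0.1177]
```

View pics/f.png

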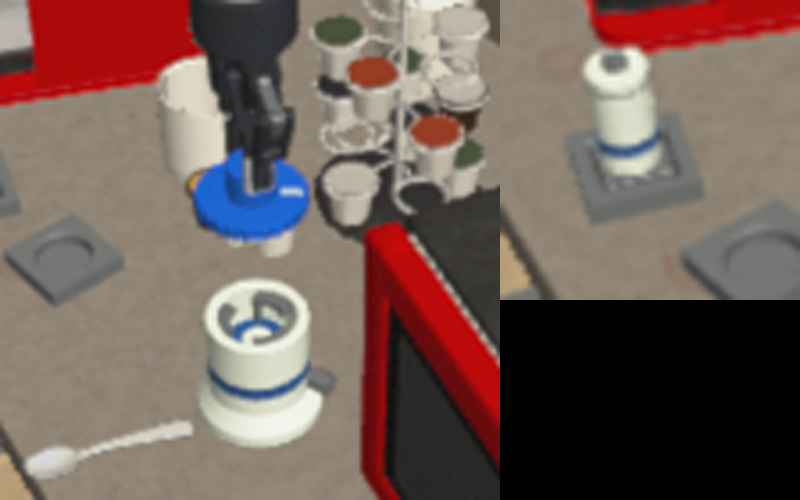

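The cap (252,200) is held level directly above the open housing (258,320), lifted about 118 mm, and the cartridge stands seated in the square nest.

```bash
python3 -c "
from bench import arm
print(arm.job_done())"
```

```text
the job is handed in; nothing more can be done
None
```

The job is handed in, with no verdict shown: the cartridge stands fully down in the square nest, and the cap, which unscrews clockwise (reversed), is held level about 118 mm above its seat on the housing, at 17 s of the 51 s allowed.

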